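Seat the glass sediment bowl on the filter head

TASK

Pick up the amber glass filter bowl and set it down, mouth down as it stands, in the round recess of the upturned filter head, upright and flat on the gasket, then let go. The glass is thin: hold it with a light grip (no more than about 50 N from each finger), do not tip it over, and set it down gently, neither dropping it into place nor pressing it on the head with more than 40 N. Leave the metal bowl and the gear where they are.

Things in the scene. Friction and masses are not known exactly. Their poses are not given: they have to be found in the camera images.
- glass_bowl_center (a point): Centre (on the axis, half-way up) of the loose amber glass bowl, standing mouth down on the bench, rounded end up, 74 mm tall (3 mm brass nub on top extra): the centre is 37 mm above its underside. Straight round wall 44 mm in diameter from 8 to 60 mm above the underside; rim flange at the underside 50 mm in diameter, 6 mm high. 0.10 to 0.20 kg. z: up along its axis.
- seat (a point): Centre of the recess floor (black gasket, rigid) of the filter head: aluminium, fixed to the bench, recess upwards, 72 mm in diameter, 36 mm high. Recess 60 mm in diameter, 8 mm deep, floor 28 mm above the bench. Two brass pipe stubs along its own +y and -y reach 70 mm from the axis, 28 mm high; four bolt ears at its foot reach 50 mm. z: up.
- metal_bowl_center (a point): Centre (37 mm above its underside) of the loose aluminium bowl of the same shape and size as the glass one. To be left alone.
- gear_center (a point): Centre (16 mm above its underside) of a loose dark steel gear, 64 mm over its teeth, 18 mm thick, with a 28 mm hub on top, 32 mm tall in all. To be left alone.
Things that resemble listed ones, but are neither listed nor needed, are in the scene too. Leave any green look-alike of the part that bears seat alone. Of the things that look like the part that bears glass_bowl_center, the larger one is meant.

How it is judged (in metres and radians):
At the end, for the whole second after the job is handed in: The glass bowl stands at rest in the recess of the filter head, mouth down: its axis within 12 mm of the recess centre, its underside on the recess floor (within 4 mm), tilted less than 10 degrees (horizontal distance between glass_bowl_center and seat below 0.012 m and z of glass_bowl_center in the frame of seat between 0.032 and 0.041 m and angle between glass_bowl_center's own z axis and vertical below 0.17 rad and linear speed of glass_bowl below 0.02 m/s); the robot touches nothing.
It fails at once if the two fingers together squeeze or push the glass bowl with more than 110 N (about 55 N each) (contact force between the fingers and glass_bowl above 110 N).
It fails at once if the glass bowl meets the filter head with more than 40 N (contact force between glass_bowl and filter_head above 40 N).
It fails at once if the glass bowl is dropped: out of the fingers it falls freely by more than about 10 mm (contact force between the fingers and glass_bowl below 0.5 N and linear speed of glass_bowl above 0.45 m/s).
It fails at once if the glass bowl is tipped by more than 40 degrees (angle between glass_bowl_center's own z axis and vertical above 0.7 rad).
It fails at once if the metal bowl or the gear is moved by more than 20 mm (distance of any of metal_bowl_center, gear_center from where it was at the start of the episode above 0.02 m).
It also fails if it takes over 43 s, if anything falls off the work surface, if the arm or the gripper's body presses on something with over 40 N, if the wrist force passes 120 N, or if a joint passes its speed limit or range.

ROBOT

A 6-joint arm with a two-finger parallel gripper is mounted at the origin on the work surface. World frame = base frame: x ahead of the robot, y to its left, z up, the work surface at z = 0. Lengths are in m, angles in degrees, forces in N, time in s.
With the tool pointing down it reaches from about 0.325 to 0.85 m from the base axis. Payload 15.5 kg.
Tool frame: the origin (TCP) lies at the very end of the fingers, on their centre line; the grasp point (between the pads) lies arm.grip_depth behind it (arm.grip_depth is the distance from the TCP to the grasp point, in m); z points along the fingers, y is the line along which they close (so a half turn about z gives the same grasp; the last joint's range is limited). The gripper opens to 91 mm and grips with 3 to 60 N. Pads are 32 mm wide; open, the fingers measure 118 mm over their backs; the gripper's body (76 mm by 178 mm) begins 60 mm behind the grasp point.
Start: joints at [70.216, 28.281, 77.091, -0, 74.628, -5.472], TCP at [0.155, 0.606, 0.191] pointing down, gripper open.
Joint ranges: [-166.48, 166.48], [-47.26, 123.95], [12.59, 153.08], [-70.14, 250.14], [6.76, 159.57], [-176.63, 176.63]. Speed limits (degrees/s): [108.29, 108.29, 147.25, 172.46, 172.46, 172.46].

INTERFACE

Orientations are given as a 3x3 rotation matrix whose columns are the frame's x, y, z axes.
In Python, from rig import arm gives the robot as it stands. Calls block until the motion is done:
- arm.move_to(position, orientation): joint-space move of the TCP to a pose.
- arm.move_l(position, orientation=None, feed=0.15): straight line of the TCP; orientation=None keeps the orientation; feed is the mean speed in m/s.
- arm.move_joints(angles): joint-space move.
- arm.grip(opening): finger opening in m; the grip force is fixed at half the most; returns when the fingers have stopped.
- arm.sleep(seconds).
- arm.solve_ik(position, orientation): joint angles nearest the present ones, or None.
- arm.snapshot(name): name is "side" or "top"; returns the picture (400x640x3 uint8, red, green, blue); there is no depth.
- arm.get_calibration(name): a dict with "intrinsics" (3x3 intrinsics, pixels), "cam_to_world" (4x4, takes a point from camera to world coordinates). Camera axes: x right, y down, z forward; pixel columns grow to the right and rows downward; lengths in m; the calibration is good to about 2 mm. A picture is of the moment at which its call begins. get_calibration takes no time and is no camera call.
A pose or a line that the arm cannot do raises arm.Unreachable and nothing moves.
- arm.sign_off(): hands the job in; it is judged then, once.
Readings, each from a call of its own:
- arm.current_t(): time.
- arm.current_joint_positions(): joint angles.
- arm.current_dq(): joint speeds.
- arm.current_tau(): joint torques, N m.
- arm.current_ee_pos(): TCP position.
- arm.current_tool_rot(): TCP orientation.
- arm.current_force(): force on the tool from outside, world axes, zero at the start.
- arm.current_torque(): the same for the moment, N m.
- arm.current_width(): finger opening in m.
- arm.current_grasp_force(): force on a finger pad.
Only numpy, scipy, OpenCV 4.12 (cv2) and the standard library are available. Lean on these libraries where they do the work, as an engineer would, in place of code of your own. Each camera call takes 0.05 s, during which the arm holds its last target. There are 200 camera calls.

## Working session

There is one attempt and no reset: what is moved stays moved. The work goes in short steps, each a Python script; the robot and the scene stay as the last script left them, time stands still between calls to the robot, and variables do not carry over. Pictures are saved under pics/ and viewed, at most 10 in all, crops included, and the job is handed in when it is done.

```bash
mkdir -p pics; python3 - <<'E'
from rig import arm
import cv2
for n in("side","top"):
    im=arm.snapshot(n); cv2.imwrite(f"pics/{n}0.png",im[:,:,::-1])
    c=arm.get_calibration(n); print(n,c["intrinsics"],c["cam_to_world"])
print(arm.grip_depth,arm.current_t(),arm.current_tool_rot())
E
```

```text
side [[439.20555254   0.         319.5977313 ]
 [  0.         439.20555254 201.01868184]
 [  0.           0.           1.        ]] [[-0.90788592 -0.21833767  0.35787122  0.23215518]
 [-0.41908448  0.49418494 -0.76167542  0.63404271]
 [-0.01055213 -0.84149267 -0.54016548  0.52161789]
 [ 0.          0.          0.          1.        ]]
top [[445.74243354   0.         322.51558952]
 [  0.         445.74243354 199.95741042]
 [  0.           0.           1.        ]] [[-0.00538173 -0.99189923  0.12691321  0.41878655]
 [-0.99987021  0.00726488  0.01437994 -0.00141492]
 [-0.01518546 -0.12681935 -0.99180959  0.96341844]
 [ 0.          0.          0.          1.        ]]
0.0188 0.1 [[-9.68970240e-01  2.47177142e-01 -3.65875650e-04]
 [ 2.47177394e-01  9.68969685e-01 -1.04189447e-03]
 [ 9.69899156e-05 -1.10000093e-03 -9.99999390e-01]]
```

View pics/side0.png

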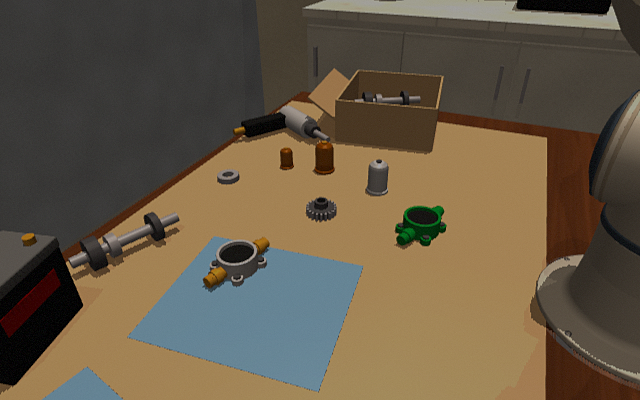

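View pics/top0.png

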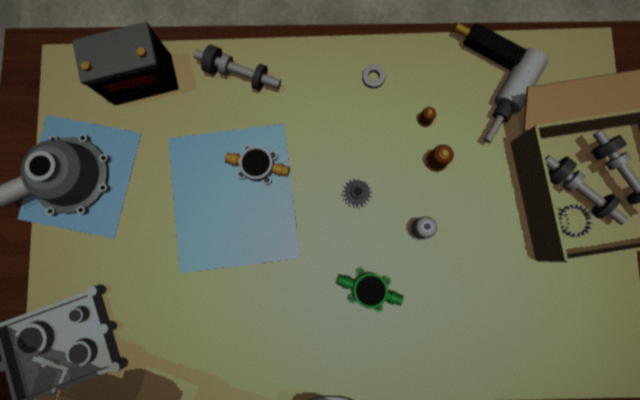

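The side view shows the large amber bowl at about (325,158), the aluminium head at (238,255), the metal bowl at (377,178) and the gear at (321,209). In the top view the amber bowl is at about (440,157) and the head at (256,164). Next I'll enlarge the key regions.

```bash
python3 - <<'E'
import cv2,numpy as np
t=cv2.imread("pics/top0.png");s=cv2.imread("pics/side0.png")
def c(i,x,y): return cv2.resize(i[y:y+60,x:x+80],(400,300),interpolation=cv2.INTER_CUBIC)
cv2.imwrite("pics/crops.png",np.vstack([np.hstack([c(t,400,120),c(t,216,134)]),np.hstack([c(s,285,130),c(s,198,230)])]))
E
```

```text
(no output)
```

View pics/crops.png

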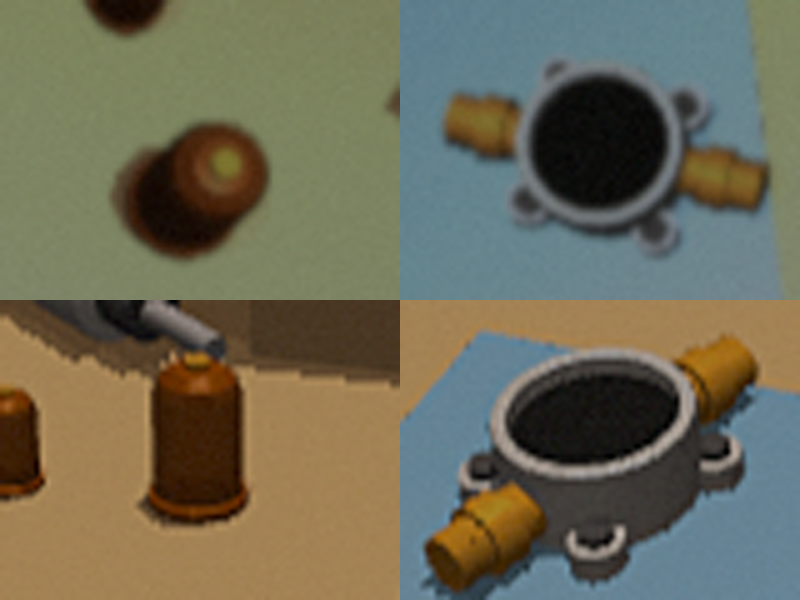

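The crops put the glass nub at top (444.8,152.2) and side (323.7,141.6). The rim centre of the head is at top (255.8,162.4) and side (236.4,252).

```bash
cat > h.py <<'E'
from rig import arm
import numpy as np
def px(n,u,v,z):
    c=arm.get_calibration(n);K=c["intrinsics"];T=np.array(c["cam_to_world"])
    d=T[:3,:3]@np.linalg.solve(K,[u,v,1.]);o=T[:3,3]
    return o+d*(z-o[2])/d[2]
def down(yaw): # y axis of tool at angle yaw in world
    a=np.radians(yaw);y=np.array([np.cos(a),np.sin(a),0]);z=np.array([0,0,-1.])
    return np.column_stack([np.cross(y,z),y,z])
E
python3 - <<'E'
from h import *
np.set_printoptions(precision=4,suppress=True)
print("glass",px("top",444.8,152.2,.077),px("side",323.7,141.6,.077))
print("head",px("top",255.8,162.4,.036),px("side",236.4,252,.036))
print("small",px("top",429,113,.05),"metal",px("top",427,226,.077),"gear",px("top",356,193,.03))
print("drilltip",px("top",488,141,.03),"box",px("top",515,130,.1),"stubs",px("top",228,159,.02),px("top",289,170,.02))
g=px("top",444.8,152.2,.077)[:2]
hd=px("top",255.8,162.4,.036)[:2]
for y in range(-180,181,30):
    r=[]
    for p in (g,hd):
        q=arm.solve_ik([p[0],p[1],.1],down(y)); r.append(None if q is None else np.array(q).round(0))
    print(y,*r)
E
```

```text
glass [ 0.6279 -0.2366  0.077 ] [ 0.6273 -0.2339  0.077 ]
head [0.619  0.1534 0.036 ] [0.6175 0.1568 0.036 ]
small [ 0.7191 -0.214   0.05  ] metal [ 0.4786 -0.1955  0.077 ] gear [ 0.5525 -0.0587  0.03  ]
drilltip [ 0.6626 -0.342   0.03  ] box [ 0.6661 -0.3707  0.1   ] stubs [0.6305 0.2166 0.02  ] [0.6051 0.0841 0.02  ]
-180 [-26.  37.  76.  -0.  67. 154.] [   9.   35.   81.   -0.   64. -171.]
-150 [-26.  37.  76.  -0.  67. 124.] [  9.  35.  81.  -0.  64. 159.]
-120 [-26.  37.  76.  -0.  67.  94.] [  9.  35.  81.  -0.  64. 129.]
-90 [-26.  37.  76.  -0.  67.  64.] [ 9. 35. 81. -0. 64. 99.]
-60 [-26.  37.  76.  -0.  67.  34.] [ 9. 35. 81. -0. 64. 69.]
-30 [-26.  37.  76.  -0.  67.   4.] [ 9. 35. 81. -0. 64. 39.]
0 [-26.  37.  76.  -0.  67. -26.] [ 9. 35. 81. -0. 64.  9.]
30 [-26.  37.  76.  -0.  67. -56.] [  9.  35.  81.  -0.  64. -21.]
60 [-26.  37.  76.  -0.  67. -86.] [  9.  35.  81.  -0.  64. -51.]
90 [ -26.   37.   76.   -0.   67. -116.] [  9.  35.  81.  -0.  64. -81.]
120 [ -26.   37.   76.   -0.   67. -146.] [   9.   35.   81.   -0.   64. -111.]
150 [ -26.   37.   76.   -0.   67. -176.] [   9.   35.   81.   -0.   64. -141.]
180 [-26.  37.  76.  -0.  67. 154.] [   9.   35.   81.   -0.   64. -171.]
```

```bash
python3 - <<'E'
from h import *
import cv2
g=[.6276,-.235]; R=down(60)
arm.move_to([*g,.16],R)
arm.move_l([*g,.0225],feed=.1)
print(arm.current_t(),arm.current_ee_pos(),arm.current_force())
arm.grip(.050); print(arm.current_t(),arm.current_grasp_force(),arm.current_width())
for n in("side","top"): cv2.imwrite(f"pics/{n}1.png",arm.snapshot(n)[:,:,::-1])
s=cv2.imread("pics/side1.png")[80:230,225:425];t=cv2.imread("pics/top1.png")[75:225,340:540]
cv2.imwrite("pics/c1.png",np.hstack([cv2.resize(i,(400,300)) for i in(s,t)]))
E
```

```text
4.9917 [ 0.62797603 -0.23518371  0.02310801] [-1.27943732 -0.33629958 -0.27194385]
5.7667 0.0 0.050140802298882785
```

View pics/c1.png

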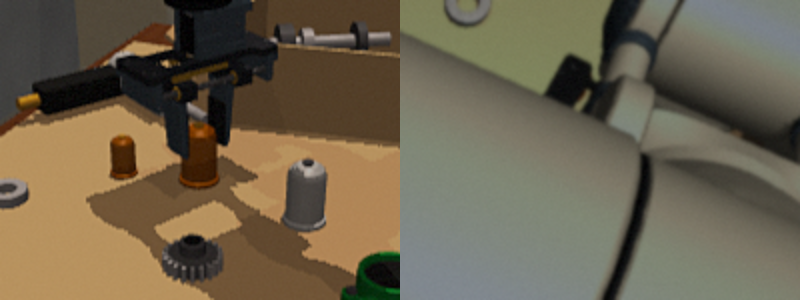

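The side crop shows the fingers straddling the amber bowl at crop (197,160), with the small bowl, drill and gear clear. I'll close, lift and carry it above the head.

```bash
python3 - <<'E'
from h import *
import cv2
arm.grip(.040); print(arm.current_t(),arm.current_grasp_force(),arm.current_width())
p=arm.current_ee_pos(); print(p)
arm.move_l([p[0],p[1],.13],feed=.08)
print(arm.current_t(),arm.current_grasp_force(),arm.current_width(),arm.current_force())
arm.move_to([.618,.155,.13],down(60))
arm.move_l([.618,.155,.080],feed=.06)
arm.sleep(.3)
print(arm.current_t(),arm.current_ee_pos(),arm.current_grasp_force(),arm.current_width(),arm.current_force())
cv2.imwrite("pics/side2.png",arm.snapshot("side")[:,:,::-1])
cv2.imwrite("pics/c2.png",cv2.resize(cv2.imread("pics/side2.png")[170:300,160:330],(780,596),interpolation=cv2.INTER_CUBIC))
E
```

```text
6.1417 29.99639725825091 0.04325091955743917
[ 0.627588   -0.2349959   0.02249564]
7.6333 29.99553189936705 0.04289664135116842 [-0.0902733   0.14322308 -1.45420055]
10.3667 [0.61811227 0.15504445 0.08023412] 29.9955587585373 0.04293722704515945 [ 0.05568282  0.6780243  -1.44613223]
```

View pics/c2.png

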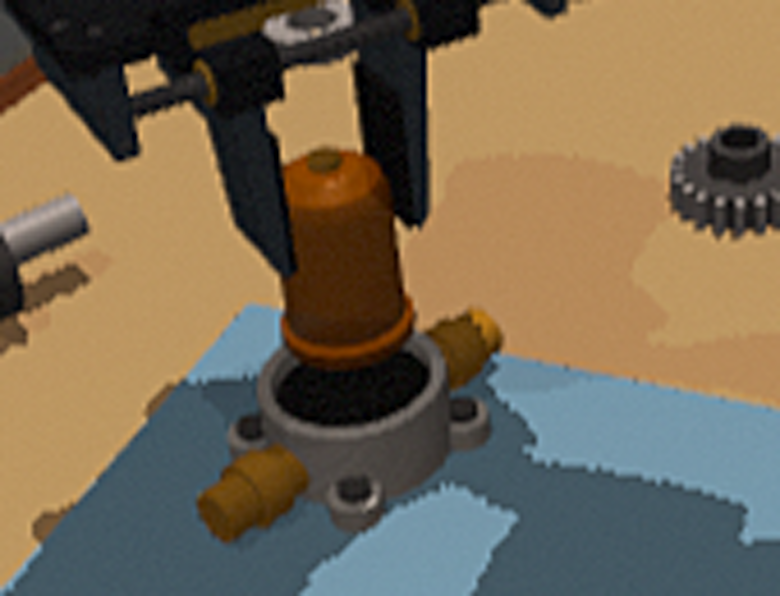

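The view shows the bowl held over the head, with the nub at crop (323,158), the flange centre at about (348,338) and the rim centre at about (354,395). It seems to lean slightly, so I'll compare it with the projection of an upright bowl and estimate the offset.

```bash
python3 - <<'E'
from h import *
np.set_printoptions(precision=4,suppress=True)
c=arm.get_calibration("side");K=c["intrinsics"];Ti=np.linalg.inv(c["cam_to_world"])
p=arm.current_ee_pos()
def cr(P):
    q=K@(Ti[:3,:3]@P+Ti[:3,3]);q=q[:2]/q[2];return (q-[160,170]+.5)*4.587-.5
z0=p[2]-.0225
a=np.linspace(0,2*np.pi,60)
def ring(P,r): 
    e=np.array([cr(np.array([P[0]+r*np.cos(t),P[1]+r*np.sin(t),P[2]])) for t in a]);return e.min(0),e.max(0)
print("nub",cr(np.array([p[0],p[1],z0+.077])),"flange top",ring([p[0],p[1],z0+.006],.025),"flange bot",ring([p[0],p[1],z0],.025))
for h in(px("top",255.8,162.4,.036),px("side",236.4,252,.036)): print("rim",ring(h,.036))
def back(u,v,z): return px("side",(u+.5)/4.587-.5+160,(v+.5)/4.587-.5+170,z)
print("nub meas",back(323,158,z0+.077),"rim meas",back(354,394,.036),"TCP",p)
E
```

```text
nub [322.0769 157.0867] flange top (array([276.9008, 276.8546]), array([412.7817, 359.102 ])) flange bot (array([279.0472, 289.4304]), array([414.3256, 372.036 ]))
rim (array([257.5499, 313.9777]), array([448.9595, 434.3071]))
rim (array([255.5353, 319.6691]), array([447.7418, 440.9752]))
nub meas [0.6174 0.1554 0.1347] rim meas [0.6115 0.1645 0.036 ] TCP [0.6181 0.155  0.0802]
```

The bowl hangs upright: its nub and flange match the projection to about 1 px. The corrected head centre is about (0.618, 0.156). Now a guarded descent.

```bash
python3 - <<'E'
from h import *
import cv2
x,y=.618,.156
arm.move_l([x,y,.054],feed=.05); arm.sleep(.2)
f0=arm.current_force(); z=.054; print(f0)
while z>.0475:
    z-=.0004; arm.move_l([x,y,z],feed=.01); arm.sleep(.05)
    f=arm.current_force()-f0
    if abs(f[2])>2.5 or np.hypot(*f[:2])>6: break
arm.sleep(.2)
print(z,arm.current_ee_pos(),arm.current_force()-f0,arm.current_t())
cv2.imwrite("pics/c3.png",cv2.resize(arm.snapshot("side")[170:300,160:330,::-1],(780,596),interpolation=cv2.INTER_CUBIC))
E
```

```text
[ 0.72713666  0.78154854 -1.89820465]
0.050000000000000024 [0.61815164 0.15594582 0.05042028] [-3.26179227 -1.78840403  8.29161342] 14.4833
```

View pics/c3.png

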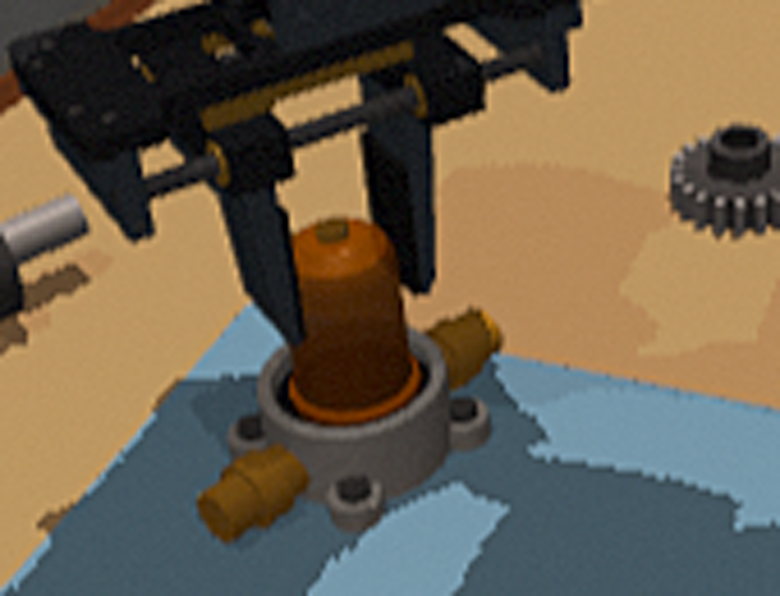

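The bowl sits centred in the recess, with the flange ring visible inside the rim at crop (355,395). Contact came at the expected height, with about 8 N. Next: release, retreat and check.

```bash
python3 - <<'E'
from h import *
import cv2
arm.grip(.052); arm.sleep(.2); arm.grip(.085)
arm.move_l([.618,.156,.19],feed=.1); arm.sleep(.3)
print(arm.current_t(),arm.current_ee_pos(),arm.current_force())
cv2.imwrite("pics/c4.png",cv2.resize(arm.snapshot("side")[170:300,160:330,::-1],(780,596),interpolation=cv2.INTER_CUBIC))
E
```

```text
17.625 [0.61793477 0.15599622 0.1898065 ] [0.33591706 0.07681978 0.96526987]
```

View pics/c4.png

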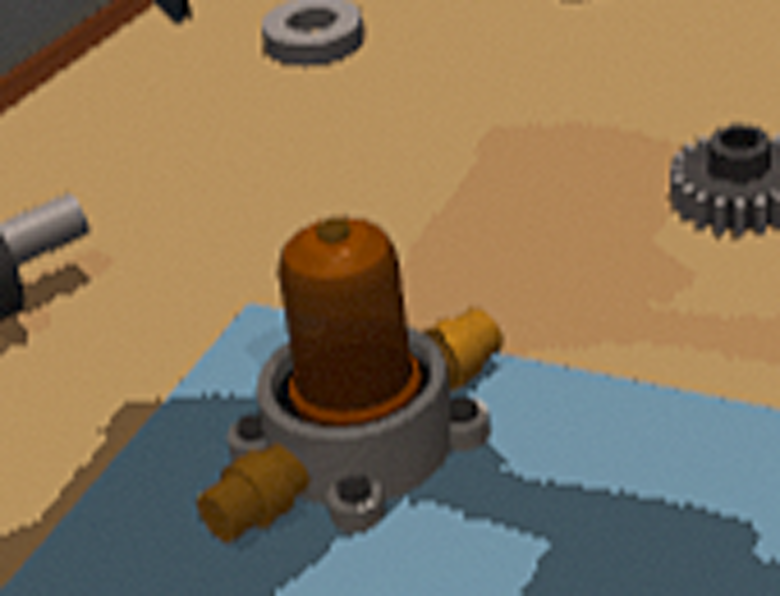

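The released bowl stands upright and flat in the recess, nub at crop (332,230), and the gripper is clear of it.

```bash
python3 -c "
from rig import arm
print(arm.sign_off())"
```

```text
the job is handed in; nothing more can be done
None
```

The amber glass bowl stands upright and flat in the filter head's recess, released with the gripper clear; I handed the job in at about 18 s, and sign-off returned no verdict.

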